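Unscrew the guard cap of a desk fan whose thread hand is unknown

TASK

The desk fan by the balcony door is being taken apart for dusting: it faces up, its blade and front guard are off, and the ribbed plastic screw cap around the motor shaft, which clamps the rear guard, must come off next. Nobody remembers whether its thread is right- or left-handed, so try to loosen it one way and, if it will not turn, the other way; then unscrew it along its thread (do not just pull), lift it up clear of the tip of the shaft and finish still holding it in the gripper, steady, above the fan. Do not drop the cap, and leave the other things on the desk where they are.

Things in the scene. Friction and masses are not known exactly. Their poses are not given: they have to be found in the camera images.
- cap: The screw cap: loose, white plastic, 25 to 47 g. Upright, round, 54 mm across (fine ribs stand 0.7 mm out), 24 mm tall, closed on top but for a 16 mm hole for the shaft. Origin on its axis at its underside, z up. It can be gripped at any yaw. At the start it is screwed down, its underside on the guard's hub plate. Turned the wrong way it stops hard within 0.15 rad, then the fingers slip round it.
- cap_top (a point): Centre of the cap's top, 24 mm above its underside; a small grey bar on the top marks the cap's +x side. Turned the right way (anticlockwise or clockwise from above, not to be seen, varies) the cap rises 3.3 mm per rad (1.4 mm play), so rise with it; free after 2.1 rad, 7 mm up; turning on does no harm. Let go half-way, it stays as turned. Grip with 25 to 40 N; over 80 N can strip the stop.
- cap_seat (a point): Where the fan's axis meets the top of the guard's flat steel hub plate (80 mm across), 150 mm above the desk: the cap sits on it. The collar with the three-start thread, hidden in the cap, is 42 mm across and ends 18 mm above this point. Its axes are the fan's.
- guard_rim (a point): Centre of the rear guard's rim, 260 mm across, 185 mm above the desk. From the hub plate the wire guard spreads as a shallow bowl up to this rim (about 10 mm above the plate at 110 mm from the axis), so the cap stands free with 100 mm of room all round.
- fan: The desk fan, fixed, facing straight up. Round grey base 196 mm across, motor, rear wire guard, and a U-shaped steel tube stand whose two arms and knobs reach 167 mm either side of the axis along the fan's y, up to 200 mm high. Origin on the fan's upright axis at the desk, z up.
- shaft_tip (a point): The upper end of the fan's steel motor shaft (8 mm thick, on the fan's axis), 190 mm above the desk, 40 mm above the hub plate.
- mug: Grey ceramic mug, 82 mm across, 95 mm tall, standing on the desk beside the fan, to be left alone. Origin under its centre.
- stapler: Steel stapler, 140 mm long, 56 mm tall, on the desk, to be left alone. Origin under its centre, x along it.
- highlighter: Orange plastic highlighter lying on the desk, 128 mm long, 24 mm wide, 17 mm tall, to be left alone. Origin under its middle, x along it.
- blade: The fan's five-bladed grey plastic blade wheel, lying on the desk, 230 mm across, 32 mm tall, to be left alone. Origin under its centre.
There are look-alikes about, which are no part of the job. There is more than one size of the cap; the one meant has the size given above.

How it is judged:
On the way:
1. the cap has been unscrewed by at least 1.15 rad along its thread, in the direction that loosens it, while still on the collar (risen 2 to 12 mm) (angle between the x axis of cap and the x axis of fan, either way round above 1.15 rad and z of cap in the frame of fan between 0.152 and 0.162 m), for 0.05 s.
At the end, for the whole second after the job is handed in: The cap is off: held in the fingers (over 1 N), its underside at least 10 mm above the tip of the shaft, within 120 mm of the fan's axis, touching nothing of the fan, and steady (under 0.03 m/s) (z of cap in the frame of shaft_tip above 0.01 m and horizontal distance between cap and shaft_tip below 0.12 m and contact force between the fingers and cap above 1 N and contact force between cap and fan below 0.2 N and linear speed of cap below 0.03 m/s); the arm keeps its last pose, push and grip.
It fails at once if the cap is dropped (its underside sinks below the hub plate) (height (world z) of cap below 0.13 m).
It fails at once if the mug is moved by more than 20 mm (distance of mug from where it was at the start of the episode above 0.02 m).
It fails at once if the stapler is moved by more than 20 mm (distance of stapler from where it was at the start of the episode above 0.02 m).
It fails at once if the highlighter is moved by more than 20 mm (distance of highlighter from where it was at the start of the episode above 0.02 m).
It fails at once if the blade is moved by more than 20 mm (distance of blade from where it was at the start of the episode above 0.02 m).
It also fails if it takes over 48 s, if anything falls off the work surface, if the arm or the gripper's body presses on something with over 40 N, if the wrist force passes 120 N, or if a joint passes its speed limit or range.

ROBOT

A 7-joint arm with a two-finger parallel gripper is mounted at the origin on the work surface. World frame = base frame: x ahead of the robot, y to its left, z up, the work surface at z = 0. Lengths are in m, angles in rad, forces in N, time in s.
With the tool pointing down it reaches from about 0.425 to 0.925 m from the base axis. Payload 6.8 kg.
Tool frame: the origin (TCP) lies midway between the tips of the shut fingers; the grasp point (between the pads) lies 19 mm behind it; z points along the fingers, y is the direction in which the jaws open and shut (so a half turn about z gives the same grasp; the last joint's range is limited). The gripper opens to 85 mm and grips with 20 to 120 N. Pads are 22 mm wide; open, the fingers measure 114 mm over their backs; the gripper's body (76 mm by 85 mm) begins 54 mm behind the grasp point. The pads swing forward as they close: fully open they stand 13 mm farther back than shut.
Start: joints at [1.067, 0.477, 0.022, 1.555, -0.011, 1.109, -0.083], TCP at [0.26, -0.623, 0.231] pointing down, gripper open.
Joint ranges: [-2.96, 2.96], [-0.34, 2.1], [-1.41, 1.46], [0.24, 2.44], [-1.37, 4.51], [0.17, 1.92], [-2.96, 2.96]. Speed limits (rad/s): [2.39, 2.39, 3.14, 3.14, 3.14, 3.14, 3.14].

INTERFACE

Orientations are given as a unit quaternion [w, x, y, z].
In Python, from station import readout, eyes, ticket gives the robot as it stands. The module is installed in compiled form; this text tells all that it offers.
- The arm moves only by the shell command python3 -m crank 'ROWS' [FORCE]. ROWS is JSON, a list of rows, each an object of numbers: "jaw": the opening in per cent of the stroke, from 0 (shut) to 100 (fully open); "x", "y", "z": the shift along the tool's x, y, z in mm; "ax", "ay", "az": the turn, a rotation vector about the tool's x, y, z in degrees. In form: [{"jaw": .., "x": .., "y": .., "z": .., "ax": .., "ay": .., "az": ..}, ...]. A call has 1 to 12 rows; each row shifts and turns the commanded pose from where the row before left it, along the tool's axes as they then stand; what a row does not reach is not made up. A row lasts 1/8 s, in which the tool goes at most 62.5 mm and 10.7 degrees, less where a joint would pass 70% of its speed; a pose out of reach is approached as far as the arm can. A call with a gripper value outside its range is refused whole. The fingers move at their own pace and stop on an object; FORCE is the grip in N (left out, the last holds). Time passes only in rows, so rows that do not move let the fingers close. It gives the time, the measured TCP pose, the force and the opening at its end, in the units of the state.
- readout.get_obs(): the state, without advancing time (a new reading comes with each control period).
- eyes.read_camera(name): name is "scene" or "top" or "wrist"; returns (picture, depth): 480x640x3 uint8, red, green, blue; 480x640 float32, m along the optical axis (not along the pixel's ray), 0 where there is no reading.
- eyes.calibration(name): a dict with "fx", "fy", "cx", "cy" (pixels), "R" (3x3) and "t" (3): a world point X has camera coordinates R X + t. Camera axes: x right, y down, z forward; pixel columns grow to the right and rows downward; lengths in m; the calibration is good to about 2 mm. A picture is of the moment at which its call begins: read the wrist's pose just before it. calibration takes no time and is no camera call; for the wrist camera it gives the pose at the moment of the call.
- ticket.hand_in(): hands the job in, once; it reports no verdict.
The state is a dict: "t": time; "q": joint angles; "joint_vel": joint speeds; "joint_torque": joint torques, N m; "eef_pos": TCP position; "tool_rot": TCP orientation; "contact_force": force on the tool from outside, world axes, zero at the start; "torque": the same for the moment, N m; "gripper_width": opening from 0.0 (shut) to 1.0 (fully open).
Only numpy, scipy, OpenCV 4.12 (cv2) and the standard library are available. Lean on these libraries where they do the work, as an engineer would, in place of code of your own. Each camera call takes 0.05 s, during which the arm holds its last target. There are 200 camera calls.

## Working session

There is one attempt and no reset: what is moved stays moved. The work goes in short steps, Python scripts to look and compute and a shell command to move; the robot and the scene stay as the last step left them, time stands still between calls to the robot, and variables do not carry over. Pictures are saved under pics/ and viewed, about 8 in all and at most 12, crops included, and the job is handed in when it is done.

```bash
mkdir -p pics; python3 - <<'E'
from station import readout, eyes
import cv2, numpy as np
o=readout.get_obs(); print({k:np.round(v,3).tolist() for k,v in o.items()})
for n in ("scene","top"):
    c=eyes.calibration(n); p,d=eyes.read_camera(n)
    np.savez(f"{n}.npz",p=p,d=d,**c)
    cv2.imwrite(f"pics/{n}.png",p[:,:,::-1]); print(n,{k:np.round(v,3).tolist() for k,v in c.items()})
E
```

```text
{'t': 0.0, 'q': [1.067, 0.478, 0.022, 1.556, -0.011, 1.109, -0.083], 'joint_vel': [0.0, 0.0, -0.001, -0.0, -0.001, 0.001, -0.001], 'joint_torque': [-0.0, -59.645, 1.608, -28.12, 0.012, 0.009, -0.0], 'eef_pos': [0.26, -0.622, 0.23], 'tool_rot': [-0.001, 0.98, 0.197, -0.0], 'contact_force': [-0.033, -0.281, 0.457], 'torque': [-0.008, 0.036, 0.018], 'gripper_width': 0.999}
scene {'fx': 577.823, 'fy': 577.823, 'cx': 313.775, 'cy': 230.871, 'R': [[0.452, 0.892, -0.005], [0.612, -0.314, -0.726], [-0.649, 0.325, -0.687]], 't': [-0.247, -0.243, 1.618]}
top {'fx': 559.49, 'fy': 559.49, 'cx': 326.719, 'cy': 245.005, 'R': [[0.009, -1.0, -0.007], [-0.996, -0.008, -0.09], [0.09, 0.007, -0.996]], 't': [-0.011, 0.524, 1.416]}
```

View pics/top.png

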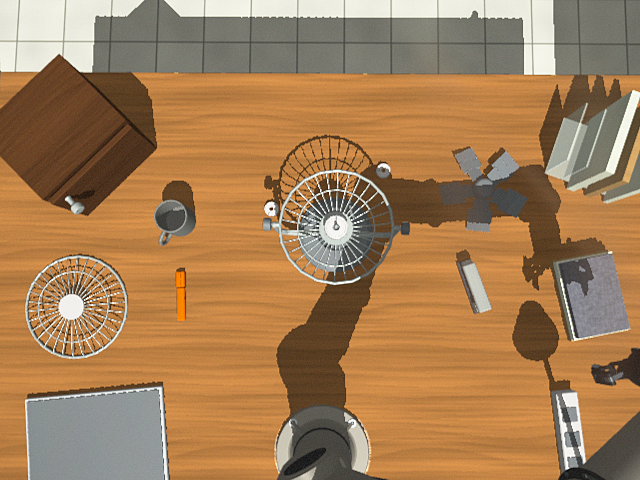

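View pics/scene.png

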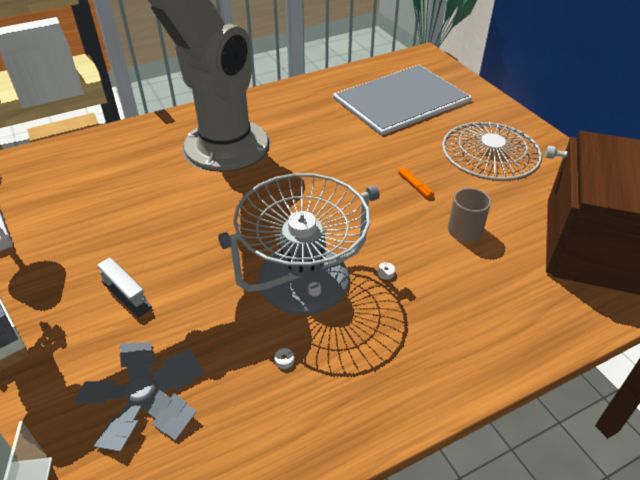

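Cap candidates:
- White cap on the fan hub: top image (336,229), scene image (302,225). It sits around the shaft, so this is the one meant.
- Loose white caps on the desk: top (271,209) and (383,170), scene (387,270) and (285,358). These are look-alikes.
- White disc in the spare guard: top (71,306). This is also a look-alike.

Next I'll measure the chosen one and check it in a close crop.

```bash
cat > h.py <<'E'
import numpy as np, cv2
def ray(c,u,v,z):
    R=np.array(c["R"]);t=np.array(c["t"]); C=-R.T@t
    d=R.T@np.array([(u-c["cx"])/c["fx"],(v-c["cy"])/c["fy"],1]); return C+d*(z-C[2])/d[2]
def proj(c,X):
    p=np.array(c["R"])@X+np.array(c["t"]); return np.array([c["fx"]*p[0]/p[2]+c["cx"],c["fy"]*p[1]/p[2]+c["cy"]])
def pt(c,u,v,dep):
    R=np.array(c["R"]);t=np.array(c["t"])
    return R.T@(np.array([(u-c["cx"])/c["fx"]*dep,(v-c["cy"])/c["fy"]*dep,dep])-t)
E
python3 - <<'E'
import numpy as np,cv2
from h import *
out=[]
for n,(u,v) in (("top",(336,229)),("scene",(302,222))):
    c=dict(np.load(n+".npz"));p=c["p"];d=c["d"]
    # points from depth near cap top
    P=[]
    for y in range(v-25,v+26):
        for x in range(u-25,u+26):
            if d[y,x]>0:
                X=pt(c,x,y,d[y,x]); 
                if p[y,x].min()>150: P.append([*X,x,y])
    P=np.array(P); s=P[(P[:,2]>.168)&(P[:,2]<.182)]
    print(n,"n",len(s),"mean",s[:,:3].mean(0).round(4),"ext",np.ptp(s[:,:3],axis=0).round(3),"px",s[:,3:].mean(0).round(1))
    (ex,ey),r=cv2.minEnclosingCircle(s[:,:2].astype(np.float32)); print("circle",ex,ey,r)
    q=P[P[:,2]>.182];print("shaft",len(q),q[:,:3].mean(0) if len(q) else "")
    cr=cv2.resize(p[v-40:v+40,u-50:u+50],(400,320),interpolation=cv2.INTER_CUBIC);out.append(cr)
c=dict(np.load("top.npz"))
a,b=ray(c,267,225,.185),ray(c,405,229,.185);print("knobs",a,b,(a+b)/2)
for n,u,v in (("mug",173,217),("stapler",474,282),("blade",483,188)): print(n,ray(c,u,v,.03).round(3))
cv2.imwrite("pics/crop.png",np.hstack(out)[:,:,::-1])
E
```

```text
top n 382 mean [ 0.5518 -0.0278  0.1743] ext [0.054 0.053 0.012] px [335.5 227.3]
circle 0.5521566867828369 -0.027899328619241714 0.027616897597908974
shaft 11 [ 0.55010272 -0.02861342  0.18992077]
scene n 361 mean [ 0.5535 -0.0298  0.1721] ext [0.057 0.054 0.009] px [301.4 220.4]
circle 0.5511918067932129 -0.027448870241642 0.028901636600494385
shaft 12 [ 0.55113811 -0.02887594  0.18692423]
knobs [0.55449117 0.12930099 0.185     ] [ 0.54778918 -0.18665779  0.185     ] [ 0.55114017 -0.0286784   0.185     ]
mug [0.593 0.39  0.03 ]
stapler [ 0.432 -0.382  0.03 ]
blade [ 0.675 -0.409  0.03 ]
```

View pics/crop.png

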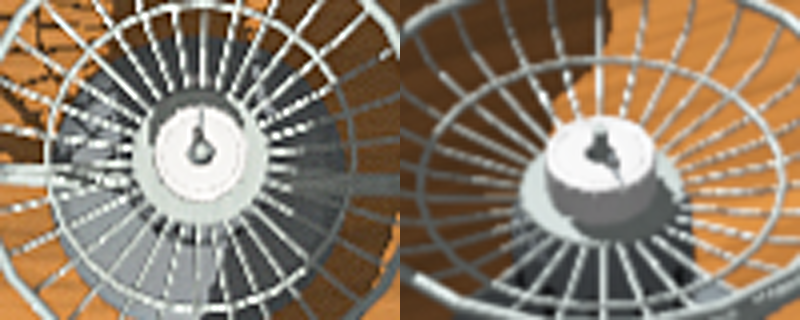

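The cap on the fan is confirmed: 54 mm across, top at z 0.174, axis at (0.5515, -0.0282). The crop shows the grey bar pointing to +x. I'll rise and move above it.

```bash
python3 -m crank '[{"jaw":100,"z":-25},{"jaw":100,"z":-25},{"jaw":100,"x":31.1,"y":-27.2},{"jaw":100,"x":31.1,"y":-27.2},{"jaw":100,"x":31.1,"y":-27.2},{"jaw":100,"x":31.1,"y":-27.2},{"jaw":100,"x":31.1,"y":-27.2},{"jaw":100,"x":31.1,"y":-27.2},{"jaw":100,"x":31.1,"y":-27.2},{"jaw":100,"x":31.1,"y":-27.2}]' 30
python3 -m crank '[{"jaw":100,"x":31.1,"y":-27.2},{"jaw":100,"x":31.1,"y":-27.2},{"jaw":100,"x":31.1,"y":-27.2},{"jaw":100,"x":31.1,"y":-27.2},{"jaw":100,"x":31.1,"y":-27.2},{"jaw":100,"x":31.1,"y":-27.2},{"jaw":100,"x":31.1,"y":-27.2},{"jaw":100},{"jaw":100}]'
python3 -c "
from station import readout;o=readout.get_obs();print(o['q'],o['tool_rot'])"
```

```text
[ 1.06689607  0.47771696  0.02235244  1.55631816 -0.01150113  1.10930197
 -0.08308019] [-7.78251132e-04  9.80478230e-01  1.96626009e-01 -2.17488703e-04]schema error: expected keys jaw, x, y, z, ax, ay, az
schema error: expected keys jaw, x, y, z, ax, ay, az
```

```bash
python3 -m crank '[{"jaw":100,"x":0,"y":0,"z":-25,"ax":0,"ay":0,"az":0},{"jaw":100,"x":0,"y":0,"z":-25,"ax":0,"ay":0,"az":0},{"jaw":100,"x":31.1,"y":-27.2,"z":0,"ax":0,"ay":0,"az":0},{"jaw":100,"x":31.1,"y":-27.2,"z":0,"ax":0,"ay":0,"az":0},{"jaw":100,"x":31.1,"y":-27.2,"z":0,"ax":0,"ay":0,"az":0},{"jaw":100,"x":31.1,"y":-27.2,"z":0,"ax":0,"ay":0,"az":0},{"jaw":100,"x":31.1,"y":-27.2,"z":0,"ax":0,"ay":0,"az":0},{"jaw":100,"x":31.1,"y":-27.2,"z":0,"ax":0,"ay":0,"az":0},{"jaw":100,"x":31.1,"y":-27.2,"z":0,"ax":0,"ay":0,"az":0},{"jaw":100,"x":31.1,"y":-27.2,"z":0,"ax":0,"ay":0,"az":0}]' 30
python3 -c "
from station import readout;o=readout.get_obs();print(o['q'],o['tool_rot'])"
```

```text
t: 1.35
eef_pos: [0.4061, -0.3247, 0.281]
tool_rot: [-0.0, 0.98, 0.197, -0.0]
contact_force: [0.7, -0.6, 0.4]
gripper_width: 0.999
[ 0.67519652  0.18144208 -0.13790954  1.85443674  0.0277383   1.10807159
 -0.64792283] [-1.69991202e-04  9.80486699e-01  1.96585262e-01 -1.95652431e-04]
```

```bash
python3 -m crank '[{"jaw":100,"x":31.1,"y":-27.2,"z":0,"ax":0,"ay":0,"az":0},{"jaw":100,"x":31.1,"y":-27.2,"z":0,"ax":0,"ay":0,"az":0},{"jaw":100,"x":31.1,"y":-27.2,"z":0,"ax":0,"ay":0,"az":0},{"jaw":100,"x":31.1,"y":-27.2,"z":0,"ax":0,"ay":0,"az":0},{"jaw":100,"x":31.1,"y":-27.2,"z":0,"ax":0,"ay":0,"az":0},{"jaw":100,"x":31.1,"y":-27.2,"z":0,"ax":0,"ay":0,"az":0},{"jaw":100,"x":31.1,"y":-27.2,"z":0,"ax":0,"ay":0,"az":0},{"jaw":100,"x":31.1,"y":-27.2,"z":0,"ax":0,"ay":0,"az":0},{"jaw":100,"x":0,"y":0,"z":0,"ax":0,"ay":0,"az":0},{"jaw":100,"x":0,"y":0,"z":0,"ax":0,"ay":0,"az":0}]' 30
python3 - <<'E'
from station import readout,eyes
import cv2
o=readout.get_obs();print(o['q'],o['eef_pos'],o['tool_rot'],o['contact_force'],o['torque'])
p,d=eyes.read_camera("wrist");cv2.imwrite("pics/w1.png",p[:,:,::-1])
E
```

```text
t: 2.6
eef_pos: [0.5511, -0.0302, 0.2808]
tool_rot: [0.0, 0.981, 0.196, -0.001]
contact_force: [0.0, -0.3, 0.8]
gripper_width: 0.997
[ 0.23675894  0.25385704 -0.35394131  1.77306555  0.09679614  1.13278729
 -1.32341894] [ 0.55114804 -0.0302316   0.28083435] [ 1.84953170e-04  9.80524248e-01  1.96397027e-01 -6.10098845e-04] [ 0.00627412 -0.28136876  0.79014764] [0.02517559 0.06178009 0.00613432]
```

View pics/w1.png

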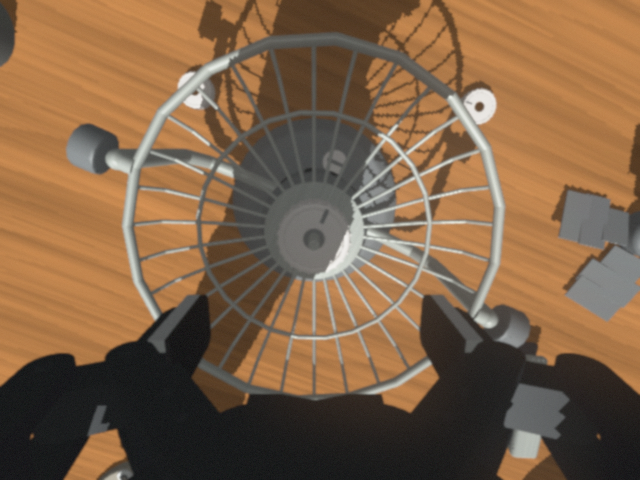

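The wrist view shows the cap with its bar at (325,216), the shaft at about (314,239), and the jaws open with room all round. Joint 7 sits at -1.32, so I'll turn it towards mid-range and refine the axis from this wrist image.

```bash
python3 - <<'E'
from station import eyes
from h import *
c=eyes.calibration("wrist")
print("shaft ray",ray(c,314,239,.19),"cap ray",ray(c,312,237,.174))
print([ (proj(c,np.array([x,y,.174]))).round(1).tolist() for x,y in((.5515,-.0282),(.5511,-.0302))])
E
python3 -m crank '[{"jaw":100,"x":0,"y":0,"z":0,"ax":0,"ay":0,"az":10.5},{"jaw":100,"x":0,"y":0,"z":0,"ax":0,"ay":0,"az":10.5},{"jaw":100,"x":0,"y":0,"z":0,"ax":0,"ay":0,"az":10.5},{"jaw":100,"x":0,"y":0,"z":0,"ax":0,"ay":0,"az":10.5},{"jaw":100,"x":0,"y":0,"z":0,"ax":0,"ay":0,"az":10.5},{"jaw":100,"x":0,"y":0,"z":0,"ax":0,"ay":0,"az":10.5},{"jaw":100,"x":0,"y":0,"z":0,"ax":0,"ay":0,"az":10.5},{"jaw":100,"x":0,"y":0,"z":0,"ax":0,"ay":0,"az":0}]' 30
python3 - <<'E'
from station import readout,eyes
from h import *
from scipy.spatial.transform import Rotation as Ro
o=readout.get_obs();q=o["tool_rot"];R=Ro.from_quat([q[1],q[2],q[3],q[0]]).as_matrix()
print(o['q'],o['eef_pos']);print(R.round(3));print("tool shift mm",R.T@(np.array([.5515,-.0282,.149])-o['eef_pos'])*1000)
p,d=eyes.read_camera("wrist");c=eyes.calibration("wrist");np.savez("w2.npz",p=p,d=d,**c)
# depth at cap top
P=np.array([[*pt(c,x,y,d[y,x])] for y in range(150,330) for x in range(220,420) if d[y,x]>0])
s=P[(abs(P[:,2]-.174)<.004)&(np.hypot(P[:,0]-.5515,P[:,1]+.0282)<.035)].astype(np.float32);print(len(s),s.mean(0),cv2.minEnclosingCircle(s[:,:2]))
s=P[(P[:,2]>.183)&(np.hypot(P[:,0]-.5515,P[:,1]+.0282)<.02)];print("shaft",len(s),s.mean(0))
E
```

```text
shaft ray [ 0.55462    -0.02917678  0.19      ] cap ray [ 0.55162705 -0.02878804  0.174     ]
[[311.2, 236.9], [313.5, 238.4]]
t: 3.65
eef_pos: [0.5512, -0.0309, 0.2813]
tool_rot: [0.0, 0.903, -0.429, 0.0]
contact_force: [0.3, -0.0, -0.8]
gripper_width: 0.998
[ 0.08860067  0.23805657 -0.17403185  1.78293233  0.04595521  1.12468655
 -2.55887409] [ 0.55117309 -0.03088174  0.28132975]
[[ 0.631 -0.776 -0.   ]
 [-0.776 -0.631 -0.001]
 [ 0.     0.001 -1.   ]]
tool shift mm [ -1.92462841  -2.0148223  132.32799684]Traceback (most recent call last):
  File "<stdin>", line 9, in <module>
cv2.error: OpenCV(4.12.0) /io/opencv/modules/imgproc/src/shapedescr.cpp:201: error: (-215:Assertion failed) count >= 0 && (depth == CV_32F || depth == CV_32S) in function 'minEnclosingCircle'
```

+az lowers q7, so I need to turn back about 147°.

```bash
python3 -m crank '[{"jaw":100,"x":0,"y":0,"z":0,"ax":0,"ay":0,"az":-10.5},{"jaw":100,"x":0,"y":0,"z":0,"ax":0,"ay":0,"az":-10.5},{"jaw":100,"x":0,"y":0,"z":0,"ax":0,"ay":0,"az":-10.5},{"jaw":100,"x":0,"y":0,"z":0,"ax":0,"ay":0,"az":-10.5},{"jaw":100,"x":0,"y":0,"z":0,"ax":0,"ay":0,"az":-10.5},{"jaw":100,"x":0,"y":0,"z":0,"ax":0,"ay":0,"az":-10.5},{"jaw":100,"x":0,"y":0,"z":0,"ax":0,"ay":0,"az":-10.5},{"jaw":100,"x":0,"y":0,"z":0,"ax":0,"ay":0,"az":-10.5},{"jaw":100,"x":0,"y":0,"z":0,"ax":0,"ay":0,"az":-10.5},{"jaw":100,"x":0,"y":0,"z":0,"ax":0,"ay":0,"az":-10.5},{"jaw":100,"x":0,"y":0,"z":0,"ax":0,"ay":0,"az":-10.5},{"jaw":100,"x":0,"y":0,"z":0,"ax":0,"ay":0,"az":-10.5}]' 30
python3 -m crank '[{"jaw":100,"x":0,"y":0,"z":0,"ax":0,"ay":0,"az":-10.5},{"jaw":100,"x":0,"y":0,"z":0,"ax":0,"ay":0,"az":-10.5},{"jaw":100,"x":0,"y":0,"z":0,"ax":0,"ay":0,"az":0},{"jaw":100,"x":0,"y":0,"z":0,"ax":0,"ay":0,"az":0}]'
cat > st.py <<'E'
from station import readout,eyes
from h import *
from scipy.spatial.transform import Rotation as Ro
def st(T=(.5515,-.0282,.149)):
    o=readout.get_obs();q=o["tool_rot"];R=Ro.from_quat([q[1],q[2],q[3],q[0]]).as_matrix()
    print("q",np.round(o['q'],2),"pos",np.round(o['eef_pos'],4),"F",np.round(o["contact_force"],1),"M",np.round(o["torque"],2),"w",round(float(o["gripper_width"]),3))
    print("tool x",R[:,0].round(3),"z",R[:,2].round(3),"shift mm",(R.T@(np.array(T)-o['eef_pos'])*1000).round(1))
E
python3 - <<'E'
from st import *
st()
p,d=eyes.read_camera("wrist");c=eyes.calibration("wrist");np.savez("w2.npz",p=p,d=d,**c)
P=np.array([[*pt(c,x,y,d[y,x])] for y in range(120,380) for x in range(200,440) if d[y,x]>0])
r=np.hypot(P[:,0]-.5515,P[:,1]+.0282)
s=P[(abs(P[:,2]-.174)<.006)&(r<.035)].astype(np.float32);print(len(s),s.mean(0),cv2.minEnclosingCircle(np.ascontiguousarray(s[:,:2])) if len(s) else "")
s=P[(P[:,2]>.184)&(r<.02)];print("shaft",len(s),s.mean(0))
E
```

```text
t: 5.2
eef_pos: [0.5514, -0.0302, 0.2813]
tool_rot: [0.0, 0.79, 0.614, -0.0]
contact_force: [-0.5, 0.5, -0.8]
gripper_width: 0.999
t: 5.7
eef_pos: [0.5515, -0.0299, 0.2813]
tool_rot: [0.0, 0.669, 0.743, -0.0]
contact_force: [0.6, -0.1, 1.4]
gripper_width: 1.002
q [ 0.39  0.28 -0.54  1.76  0.16  1.14 -0.1 ] pos [ 0.5515 -0.0299  0.2813] F [ 0.6 -0.1  1.4] M [-0.03  0.03 -0.05] w 1.002
tool x [-0.105  0.994 -0.   ] z [-0. -0. -1.] shift mm [  1.7   0.2 132.3]
3824 [ 0.5499971  -0.02873417  0.17327574] ((0.5500636696815491, -0.029909661039710045), 0.027829350903630257)
shaft 115 [ 0.55002945 -0.02931089  0.18900323]
```

```bash
python3 -m crank '[{"jaw":100,"x":1.4,"y":-0.4,"z":22,"ax":0,"ay":0,"az":0},{"jaw":100,"x":0,"y":0,"z":22,"ax":0,"ay":0,"az":0},{"jaw":100,"x":0,"y":0,"z":22,"ax":0,"ay":0,"az":0},{"jaw":100,"x":0,"y":0,"z":22,"ax":0,"ay":0,"az":0},{"jaw":100,"x":0,"y":0,"z":22,"ax":0,"ay":0,"az":0},{"jaw":100,"x":0,"y":0,"z":11,"ax":0,"ay":0,"az":0},{"jaw":100,"x":0,"y":0,"z":10,"ax":0,"ay":0,"az":0},{"jaw":100,"x":0,"y":0,"z":0,"ax":0,"ay":0,"az":0},{"jaw":100,"x":0,"y":0,"z":0,"ax":0,"ay":0,"az":0}]' 30
python3 - <<'E'
from st import *
st((.551,-.0285,.149))
E
```

```text
t: 6.88
eef_pos: [0.5515, -0.028, 0.1509]
tool_rot: [0.0, 0.668, 0.744, 0.0]
contact_force: [-0.6, -0.2, 0.4]
gripper_width: 1.0
q [ 0.35  0.42 -0.51  1.9   0.26  0.89 -0.19] pos [ 0.5515 -0.028   0.1509] F [-0.6 -0.2  0.4] M [ 0.03 -0.01 -0.01] w 1.0
tool x [-0.107  0.994 -0.   ] z [ 0.001 -0.    -1.   ] shift mm [-0.4 -0.6  1.9]
```

Nothing touched. Now I'll close on the cap at 30 N.

```bash
python3 -m crank '[{"jaw":80,"x":-0.4,"y":-0.5,"z":1,"ax":0,"ay":0,"az":0},{"jaw":55,"x":0,"y":0,"z":0,"ax":0,"ay":0,"az":0},{"jaw":45,"x":0,"y":0,"z":0,"ax":0,"ay":0,"az":0},{"jaw":45,"x":0,"y":0,"z":0,"ax":0,"ay":0,"az":0},{"jaw":45,"x":0,"y":0,"z":0,"ax":0,"ay":0,"az":0},{"jaw":45,"x":0,"y":0,"z":0,"ax":0,"ay":0,"az":0}]' 32
python3 - <<'E'
from st import *
st()
E
```

```text
t: 7.62
eef_pos: [0.5509, -0.0286, 0.1499]
tool_rot: [0.0, 0.668, 0.744, 0.0]
contact_force: [-1.8, -0.4, 5.4]
gripper_width: 0.618
q [ 0.35  0.42 -0.51  1.9   0.26  0.89 -0.19] pos [ 0.5509 -0.0286  0.1499] F [-1.8 -0.4  5.4] M [-0.13  0.42  0.  ] w 0.618
tool x [-0.107  0.994 -0.   ] z [ 0.001 -0.    -1.   ] shift mm [0.3 0.7 0.9]
```

```bash
python3 -m crank '[{"jaw":45,"x":0,"y":0,"z":-0.2,"ax":0,"ay":0,"az":-4},{"jaw":45,"x":0,"y":0,"z":-0.2,"ax":0,"ay":0,"az":-4},{"jaw":45,"x":0,"y":0,"z":-0.2,"ax":0,"ay":0,"az":-4}]' 32
python3 -c "
from st import *
st()"
python3 -m crank '[{"jaw":45,"x":0,"y":0,"z":-0.2,"ax":0,"ay":0,"az":-4},{"jaw":45,"x":0,"y":0,"z":-0.2,"ax":0,"ay":0,"az":-4}]' 32
python3 -c "
from st import *
st()
p,d=eyes.read_camera('top');cv2.imwrite('pics/t2.png',cv2.resize(p[180:280,270:400,::-1],(650,500),interpolation=cv2.INTER_CUBIC))
p,d=eyes.read_camera('wrist');cv2.imwrite('pics/w3.png',p[:,:,::-1])"
```

```text
t: 8.0
eef_pos: [0.5516, -0.0299, 0.1501]
tool_rot: [0.001, 0.588, 0.809, 0.0]
contact_force: [3.0, -0.6, -0.8]
gripper_width: 0.622
q [ 0.38  0.43 -0.56  1.9   0.29  0.89  0.  ] pos [ 0.5516 -0.0299  0.1501] F [ 3.  -0.6 -0.8] M [ 0.01 -0.56 -1.58] w 0.622
tool x [-0.309  0.951 -0.001] z [ 0.002 -0.    -1.   ] shift mm [1.7 0.5 1.1]
t: 8.25
eef_pos: [0.5531, -0.0329, 0.1504]
tool_rot: [0.003, 0.531, 0.848, -0.0]
contact_force: [10.2, -11.8, -9.0]
gripper_width: 0.616
q [ 0.41  0.43 -0.58  1.9   0.31  0.9   0.13] pos [ 0.5531 -0.0329  0.1504] F [ 10.2 -11.8  -9. ] M [-2.69 -2.34 -1.22] w 0.616
tool x [-0.437  0.9   -0.005] z [ 0.005 -0.003 -1.   ] shift mm [4.9 0.6 1.3]
```

View pics/w3.png

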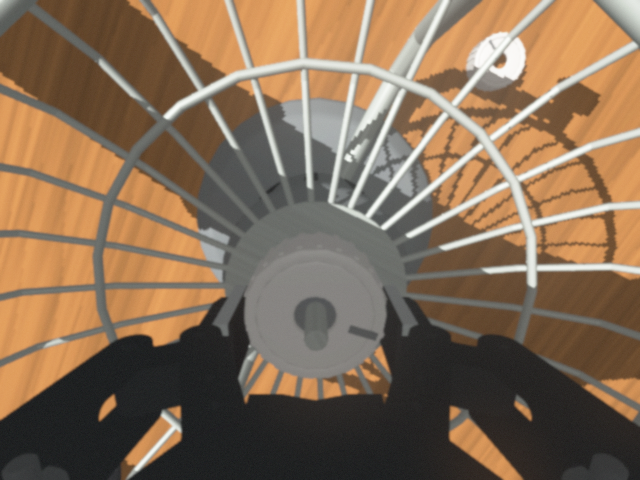

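```bash
python3 - <<'E'
from st import *
c=eyes.calibration("wrist")
a=ray(c,350,328,.175);b=ray(c,376,337,.175);m=ray(c,316,313,.175)
print(m,np.degrees(np.arctan2(*(b-a)[1::-1])),np.degrees(np.arctan2(*((a+b)/2-m)[1::-1])))
w=dict(np.load("w2.npz"))
st()
E
```

```text
[ 0.54921665 -0.02750708  0.175     ] 4.857930012998061 1.2433632312573903
q [ 0.41  0.43 -0.58  1.9   0.31  0.9   0.13] pos [ 0.5531 -0.033   0.1504] F [ 8.5 -8.  -6.3] M [-2.   -1.78 -1.12] w 0.617
tool x [-0.436  0.9   -0.005] z [ 0.005 -0.003 -1.   ] shift mm [5.1 0.7 1.3]
```

The tool turned 20° anticlockwise, but the bar moved only a few degrees and the torque rose to about 1.6 N m. That is the hard stop, so clockwise loosens. I'll open, recentre and regrip.

```bash
python3 -m crank '[{"jaw":75,"x":0,"y":0,"z":0,"ax":0,"ay":0,"az":0},{"jaw":90,"x":0,"y":0,"z":0,"ax":0,"ay":0,"az":0},{"jaw":90,"x":0,"y":0,"z":0,"ax":0,"ay":0,"az":0},{"jaw":90,"x":0,"y":0,"z":0,"ax":0,"ay":0,"az":0}]' 32
python3 - <<'E'
from st import *
st((.5508,-.0285,.150))
p,d=eyes.read_camera("wrist");c=eyes.calibration("wrist")
P=np.array([[*pt(c,x,y,d[y,x])] for y in range(200,420) for x in range(230,400) if d[y,x]>0])
r=np.hypot(P[:,0]-.551,P[:,1]+.0285)
s=P[(abs(P[:,2]-.174)<.006)&(r<.035)].astype(np.float32);print(len(s),s.mean(0),cv2.minEnclosingCircle(np.ascontiguousarray(s[:,:2])))
s=P[(P[:,2]>.184)&(r<.02)];print("shaft",len(s),s.mean(0))
E
```

```text
t: 8.85
eef_pos: [0.5505, -0.0281, 0.1503]
tool_rot: [-0.0, 0.528, 0.849, 0.0]
contact_force: [0.6, -0.1, 1.2]
gripper_width: 0.902
q [ 0.41  0.43 -0.59  1.9   0.3   0.9   0.13] pos [ 0.5505 -0.0281  0.1503] F [ 0.6 -0.1  1.2] M [-0.04 -0.02 -0.01] w 0.902
tool x [-0.442  0.897  0.   ] z [-0.  0. -1.] shift mm [-0.5  0.1  0.3]
13607 [ 0.5485506  -0.02768669  0.17325339] ((0.5499011874198914, -0.02999408170580864), 0.028218483552336693)
shaft 4113 [ 0.54607285 -0.02073988  0.22241825]
```

```bash
python3 -m crank '[{"jaw":60,"x":-0.5,"y":0,"z":0,"ax":0,"ay":0,"az":0},{"jaw":45,"x":0,"y":0,"z":0,"ax":0,"ay":0,"az":0},{"jaw":45,"x":0,"y":0,"z":0,"ax":0,"ay":0,"az":0},{"jaw":45,"x":0,"y":0,"z":0,"ax":0,"ay":0,"az":0},{"jaw":45,"x":0,"y":0,"z":0,"ax":0,"ay":0,"az":0},{"jaw":45,"x":0,"y":0,"z":-0.2,"ax":0,"ay":0,"az":5},{"jaw":45,"x":0,"y":0,"z":-0.2,"ax":0,"ay":0,"az":5},{"jaw":45,"x":0,"y":0,"z":-0.3,"ax":0,"ay":0,"az":5},{"jaw":45,"x":0,"y":0,"z":-0.3,"ax":0,"ay":0,"az":5}]' 35
python3 -c "
from st import *
st()"
python3 -m crank '[{"jaw":45,"x":0,"y":0,"z":-0.3,"ax":0,"ay":0,"az":5},{"jaw":45,"x":0,"y":0,"z":-0.3,"ax":0,"ay":0,"az":5}]' 35
python3 -c "
from st import *
st()
p,d=eyes.read_camera('wrist');cv2.imwrite('pics/w4.png',p[:,:,::-1])"
```

```text
t: 10.02
eef_pos: [0.5508, -0.029, 0.151]
tool_rot: [-0.0, 0.669, 0.743, 0.0]
contact_force: [-0.2, -0.6, 0.2]
gripper_width: 0.622
q [ 0.35  0.42 -0.51  1.9   0.26  0.89 -0.19] pos [ 0.5508 -0.029   0.151 ] F [-0.2 -0.6  0.2] M [-0.   -0.    0.01] w 0.622
tool x [-0.105  0.995  0.   ] z [-0.  0. -1.] shift mm [0.7 0.8 2. ]
t: 10.28
eef_pos: [0.5508, -0.0289, 0.1516]
tool_rot: [-0.0, 0.731, 0.682, 0.0]
contact_force: [-0.4, 0.1, 0.5]
gripper_width: 0.623
q [ 0.32  0.41 -0.47  1.9   0.24  0.88 -0.34] pos [ 0.5508 -0.0289  0.1516] F [-0.4  0.1  0.5] M [-0.02 -0.06 -0.01] w 0.623
tool x [0.069 0.998 0.   ] z [-0.  0. -1.] shift mm [0.8 0.6 2.6]
```

View pics/w4.png

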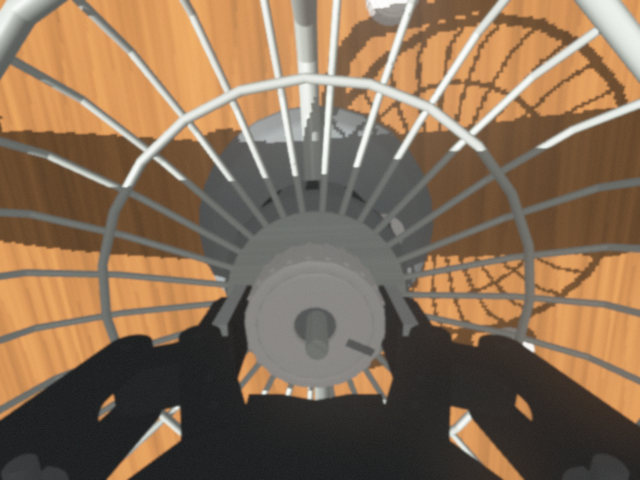

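The bar stays in the same place between the jaws, at (360,347), after 30° clockwise with no torque, so the cap is turning with the gripper. I'll carry on clockwise, rising 0.57 mm per 10°.

```bash
python3 -m crank '[{"jaw":45,"x":0,"y":0,"z":-0.57,"ax":0,"ay":0,"az":10},{"jaw":45,"x":0,"y":0,"z":-0.57,"ax":0,"ay":0,"az":10},{"jaw":45,"x":0,"y":0,"z":-0.57,"ax":0,"ay":0,"az":10},{"jaw":45,"x":0,"y":0,"z":-0.57,"ax":0,"ay":0,"az":10},{"jaw":45,"x":0,"y":0,"z":-0.57,"ax":0,"ay":0,"az":10},{"jaw":45,"x":0,"y":0,"z":0,"ax":0,"ay":0,"az":0}]' 35
python3 -c "
from st import *
st()"
python3 -m crank '[{"jaw":45,"x":0,"y":0,"z":-0.57,"ax":0,"ay":0,"az":10},{"jaw":45,"x":0,"y":0,"z":-0.57,"ax":0,"ay":0,"az":10},{"jaw":45,"x":0,"y":0,"z":-0.57,"ax":0,"ay":0,"az":10},{"jaw":45,"x":0,"y":0,"z":-0.57,"ax":0,"ay":0,"az":10},{"jaw":45,"x":0,"y":0,"z":-0.57,"ax":0,"ay":0,"az":10},{"jaw":45,"x":0,"y":0,"z":-0.3,"ax":0,"ay":0,"az":10},{"jaw":45,"x":0,"y":0,"z":0,"ax":0,"ay":0,"az":0}]' 35
python3 -c "
from st import *
st()
p,d=eyes.read_camera('wrist');cv2.imwrite('pics/w5.png',p[:,:,::-1])"
```

```text
t: 11.08
eef_pos: [0.5507, -0.0289, 0.1545]
tool_rot: [0.0, 0.95, 0.312, -0.0]
contact_force: [-0.9, 0.2, 0.1]
gripper_width: 0.624
q [ 0.17  0.38 -0.29  1.91  0.14  0.87 -1.12] pos [ 0.5507 -0.0289  0.1545] F [-0.9  0.2  0.1] M [-0.02 -0.   -0.  ] w 0.624
tool x [ 0.806  0.592 -0.   ] z [-0. -0. -1.] shift mm [ 1.1 -0.1  5.5]
t: 11.95
eef_pos: [0.5509, -0.0289, 0.1579]
tool_rot: [0.0, 0.979, -0.204, 0.0]
contact_force: [-0.7, -0.4, 1.5]
gripper_width: 0.618
q [-0.    0.36 -0.07  1.92  0.03  0.86 -2.07] pos [ 0.5509 -0.0289  0.1579] F [-0.7 -0.4  1.5] M [-0.06 -0.06  0.05] w 0.618
tool x [ 0.917 -0.399  0.   ] z [ 0. -0. -1.] shift mm [ 0.3 -0.9  8.9]
```

View pics/w5.png

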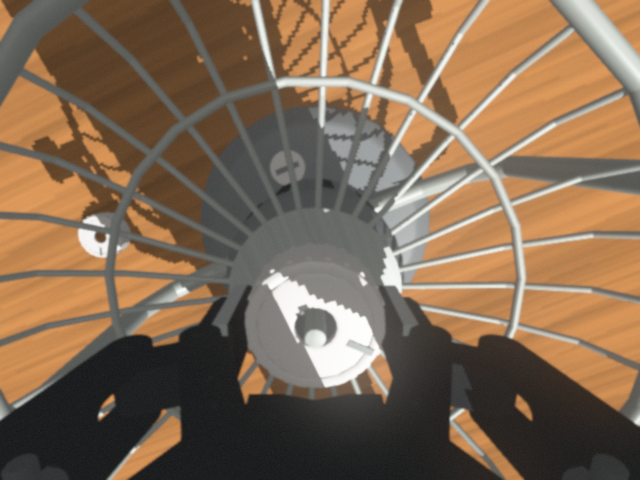

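The bar is still at (360,347), so there has been no slip. The tool has turned 140° clockwise and risen about 7.5 mm, so the cap should be free. I'll turn a little more, then lift gently and check the force.

```bash
python3 -m crank '[{"jaw":45,"x":0,"y":0,"z":-0.3,"ax":0,"ay":0,"az":10},{"jaw":45,"x":0,"y":0,"z":-0.3,"ax":0,"ay":0,"az":8},{"jaw":45,"x":0,"y":0,"z":-1,"ax":0,"ay":0,"az":0},{"jaw":45,"x":0,"y":0,"z":-1,"ax":0,"ay":0,"az":0},{"jaw":45,"x":0,"y":0,"z":-1,"ax":0,"ay":0,"az":0}]' 35
python3 -c "
from st import *
st()"
```

```text
t: 12.62
eef_pos: [0.5506, -0.0291, 0.1613]
tool_rot: [0.0, 0.935, -0.356, -0.0]
contact_force: [-0.3, 0.2, 0.2]
gripper_width: 0.622
q [-0.06  0.36 -0.01  1.92  0.    0.87 -2.36] pos [ 0.5506 -0.0291  0.1613] F [-0.3  0.2  0.2] M [-0.01  0.02  0.03] w 0.622
tool x [ 0.747 -0.665 -0.   ] z [-0.001  0.    -1.   ] shift mm [ 0.1 -1.3 12.3]
```

No resistance. I'll lift it clear of the shaft.

```bash
python3 -m crank '[{"jaw":45,"x":0,"y":0,"z":-4,"ax":0,"ay":0,"az":0},{"jaw":45,"x":0,"y":0,"z":-8,"ax":0,"ay":0,"az":0},{"jaw":45,"x":0,"y":0,"z":-10,"ax":0,"ay":0,"az":0},{"jaw":45,"x":0,"y":0,"z":-10,"ax":0,"ay":0,"az":0},{"jaw":45,"x":0,"y":0,"z":-10,"ax":0,"ay":0,"az":0},{"jaw":45,"x":0,"y":0,"z":-10,"ax":0,"ay":0,"az":0},{"jaw":45,"x":0,"y":0,"z":-8,"ax":0,"ay":0,"az":0},{"jaw":45,"x":0,"y":0,"z":-6,"ax":0,"ay":0,"az":0},{"jaw":45,"x":0,"y":0,"z":0,"ax":0,"ay":0,"az":0},{"jaw":45,"x":0,"y":0,"z":0,"ax":0,"ay":0,"az":0},{"jaw":45,"x":0,"y":0,"z":0,"ax":0,"ay":0,"az":0}]' 35
python3 -c "
from st import *
st()
p,d=eyes.read_camera('scene');cv2.imwrite('pics/s2.png',p[:,:,::-1])"
```

```text
t: 14.0
eef_pos: [0.5506, -0.029, 0.2271]
tool_rot: [0.0, 0.934, -0.357, -0.0]
contact_force: [0.6, 0.4, -0.3]
gripper_width: 0.622
q [-0.06  0.28 -0.    1.86  0.    1.   -2.36] pos [ 0.5506 -0.029   0.2271] F [ 0.6  0.4 -0.3] M [ 0.01 -0.02 -0.01] w 0.622
tool x [ 0.745 -0.667 -0.001] z [-0.001 -0.    -1.   ] shift mm [ 0.2 -1.2 78.1]
```

View pics/s2.png

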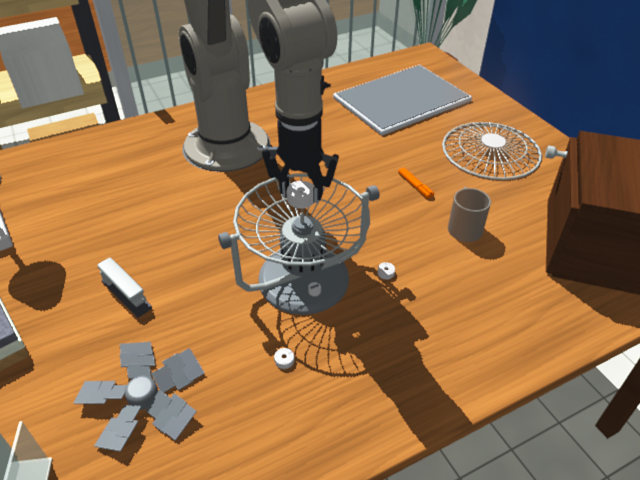

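The scene view shows the cap in the fingers at (301,194), with the bare collar and shaft below at (302,228). Mug, stapler, highlighter and blade look unmoved.

```bash
python3 -c "
from station import ticket,readout
o=readout.get_obs();print(o['t'],o['eef_pos'],o['gripper_width'],abs(o['joint_vel']).max());print(ticket.hand_in())"
```

```text
14.05 [ 0.55059347 -0.02898336  0.22713718] 0.6237994308349606 0.001434643900249072
the job is handed in; nothing more can be done
None
```

The cap is off, held in the gripper above the fan, and I handed the job in at t = 14.05 s.

- **Direction:** I tried anticlockwise first. It stopped hard, with about 1.6 N m of torque and the bar moving only a few degrees. The fingers slipped and the tool was pushed about 5 mm off-centre, so I let go, recentred and regripped. Clockwise turned freely, so the thread is left-handed.
- **Unscrewing:** I turned the gripper about 158° clockwise, rising with the thread. The bar kept its place between the jaws through the first 140°, and the torque stayed near zero. I then lifted the cap straight up without resistance.
- **Last checks:** The tool was at z = 0.227, which puts the cap's underside about 36 mm above the shaft tip. That height is worked out from the grip height, not measured directly. The cap is within a few mm of the fan's axis, and the arm was still. The grip was set at 35 N and the jaw opening held steady at 0.62. Outside force was under 1 N.
- **Rest of the desk:** In the last scene picture the collar is bare and the mug, stapler, highlighter and blade look unmoved.
- **Disagreements:** The camera estimates of the fan's axis differed by about 2 mm, so I used a middle value. My first turn above the fan went the wrong way for joint 7 and cost about 2.5 s. No final check failed.

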